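# Uncover the pillar and offer up the carrier arm

## Robot

A 6-joint arm with a two-finger parallel gripper is mounted at the origin on the work surface. World frame = base frame: x ahead of the robot, y to its left, z up, the work surface at z = 0. Lengths are in mm, angles in rad, forces in N, time in s.
With the tool pointing down it reaches from about 350 to 875 mm from the base axis. Payload 4.2 kg.
Tool frame: the origin (TCP) lies between the finger pads; the fingertips stand 17 mm ahead of it and the grasp point (between the pads) lies 2 mm behind it; z points along the fingers, y is the line along which they close (so a half turn about z gives the same grasp; the last joint's range is limited). The gripper opens to 85 mm and grips with 20 to 120 N. Pads are 22 mm wide; open, the fingers measure 114 mm over their backs; the gripper's body (76 mm by 85 mm) begins 54 mm behind the grasp point. The pads swing forward as they close: fully open they stand 13 mm farther back than shut.
Start: joints at [1.474, 0.385, 0.008, 0, -1.194, -0.259], TCP at [217.68, 585.845, 248.312] pointing down, gripper open.
Joint ranges: [-3.14, 3.14], [-1.21, 2.06], [-1.07, 1.41], [-3.16, 2.05], [-2.99, -0.16], [-3.1, 3.1]. Speed limits (rad/s): [2.79, 2.79, 3.14, 3.14, 3.14, 3.14].

## Interface

Orientations are given as a unit quaternion [x, y, z, w].
In Python, from bench import arm, camrig, job, status gives the robot as it stands (arm), with the cameras (camrig), the job (job) and the readings (status).
- The arm moves only by the tool jog_arm, called after ">>>" by a JSON object that holds its "method" and its "body". Schema: {"type":"object","properties":{"offsets":{"type":"object","properties":{"increments":{"type":"array","items":{"type":"array","items":{"type":"number"},"minItems":6,"maxItems":6},"minItems":1,"maxItems":10}},"additionalProperties":false,"required":["increments"]},"finger_gap":{"type":"number"},"only":{"type":"string"},"quiet":{"type":"boolean"},"lines":{"type":"string"}},"required":["offsets"],"additionalProperties":false}. offsets is an object whose key "increments" holds a list of rows, 1 to 10 of them, each of 6 numbers: dx, dy, dz in parts of the range, where 1.0 means 500 mm, then a rotation vector rx, ry, rz in parts of the range, where 1.0 means 180 degrees; each row is the pose to reach, as a shift and turn from the pose commanded when the call began, along the tool's axes at that moment; what a row does not reach only later rows make up. A row lasts 1/10 s, in which the tool goes at most 50 mm and 0.15 rad, less where a joint would pass 70% of its speed; a pose out of reach is approached as far as the arm can. finger_gap is the finger opening in mm, set as the call begins (left out keeps the last). The fingers move at their own pace and stop on an object; the grip force is fixed at half the most. Time passes only in rows, so rows that do not move let the fingers close. The tool returns the time, the measured TCP pose, the force, the opening and the grip force at its end. only (a regular expression) keeps the lines of the reply that match it, lines (a string "A,B") keeps lines A to B, and quiet returns only ok. Input that does not fit is refused with a message, and nothing moves.
- status.read_state(): the state, without advancing time (a new reading comes with each control period).
- camrig.get_image(name): name is "scene" or "side" or "wrist"; returns the picture (480x640x3 uint8, blue, green, red); there is no depth.
- camrig.get_calibration(name): a dict with "K" (3x3 intrinsics, pixels), "rvec" (rotation vector, rad) and "tvec" (3), from world to camera coordinates, as OpenCV has them. Camera axes: x right, y down, z forward; pixel columns grow to the right and rows downward; lengths in mm; the calibration is good to about 2 mm. A picture is of the moment at which its call begins: read the wrist's pose just before it. get_calibration takes no time and is no camera call; for the wrist camera it gives the pose at the moment of the call.
- job.job_done(): hands the job in; it is judged then, once.
The state is a dict: "clock": time; "joints": joint angles; "joint_vel": joint speeds; "joint_efforts": joint torques, N m; "position": TCP position; "ee_rot": TCP orientation; "contact_force": force on the tool from outside, world axes, zero at the start; "wrist_torque": the same for the moment, N m; "gripper_width": finger opening in mm; "grasp_force": force on a finger pad.
Only numpy, scipy, OpenCV 4.12 (cv2) and the standard library are available. Lean on these libraries where they do the work, as an engineer would, in place of code of your own. Each camera call takes 0.05 s, during which the arm holds its last target. There are 200 camera calls.

## Task

I am about to fit the carrier arm to the micromanipulator base plate. Take the dust cover off the pillar on the plate and nest it, mouth down, over the identical cover that stands on the bench; then pick up the carrier arm by its balance point, keep it level, and bring it over the plate as it will be fitted: its bore centred above the pillar and its foot above the rest pad, the arm level and clear above the pillar's tip by about three centimetres. Finish while still holding it there in the gripper for me to guide it down, and leave the other things on the bench where they are.

Things in the scene. Friction and masses are not known exactly. Their poses are not given: they have to be found in the camera images.
- fixture: Base plate fixed to the bench, cream, 300 (x) x 180 x 10 mm. Origin: centre of its underside. Steel pillar at x = -95 mm (diameter 18, tip 70 mm above the bench; collar at its foot, diameter 36, 12 high); square rest pad at x = +95 mm (34 wide, 12 high). Joystick unit 52 x 46 mm at x 45, y 60, up to 68 mm above the bench; control box 60 x 40 mm at x 35, y -62, up to 48 mm
- post_tip (a point): Centre of the pillar's tip, 70 mm above the bench. At the start the dust cover hides it
- rest_pad (a point): Centre of the top of the rest pad, 190 mm from the pillar
- cover: Dust cover over the pillar, rim on the plate: grey plastic cup, mouth down, 92 mm high, flat closed top 44 mm across, tapering out to 72 mm at the mouth, wall 2.5 mm, 70 g. Origin: centre of the mouth; z up to the top. Ribs inside under the roof stop jamming: nested fully over its twin it sits 28 mm higher than the twin, 1 to 2 mm play sideways
- spare_cover: The identical dust cover, standing mouth down on the bench by itself. Origin: centre of the mouth, on the bench; closed top 92 mm above
- bracket: Carrier arm, cast, grey, 0.5 to 0.75 kg. Origin: on its underside midway between bore and foot; x along the bar from bore to foot. Round clamp boss at x = -95 mm (diameter 48, 46 high, vertical bore 21; black clamp knob out to y = +55); bar 20 wide, 15 to 37 mm above the underside, from boss to x = 110; foot block 26 wide at x = 97. It balances near the boss, not at mid-length
- balance (a point): Balance point of the carrier arm, 50 mm from the bore's axis towards the foot (x = -45 mm in the arm's frame); marked at the bar's mid-height, 26 mm above the arm's underside
- bore (a point): Centre of the lower mouth of the arm's bore, at the underside of the boss
- foot (a point): Centre of the underside of the arm's foot, 190 mm from the bore's axis
- mouse: Bystander: black computer mouse 105 x 58 x 31 mm. Origin: centre of its underside
- screwdriver: Bystander: black-handled screwdriver 150 mm long, lying along its x. Origin: under its middle
- dishes: Bystander: stack of three clear dishes with lids, 60 mm across, 49 mm high. Origin: centre of its underside
- bottle: Bystander: amber bottle 54 mm across, 135 mm high. Origin: centre of its underside
- tip_box: Bystander: pipette tip box 87 x 122 x 68 mm. Origin: centre of its underside
- screw_dish: Bystander: small steel dish with screws, 60 mm across, 30 mm high. Origin: centre of its underside

How it is judged:
By the outcome, as a careful person would: the job done as asked, in the order asked, and still so for the second after the job is handed in, while the arm keeps its last pose, push and grip.
It also fails if it takes over 53 s, if anything falls off the work surface, if the arm or the gripper's body presses on something with over 40 N, if the wrist force passes 120 N, or if a joint passes its speed limit or range.

## Working session

There is one attempt and no reset: what is moved stays moved. The work goes in short steps, Python scripts to look and compute and a tool call to move; the robot and the scene stay as the last step left them, time stands still between calls to the robot, and variables do not carry over. Pictures are saved under pics/ and viewed, at most 11 in all, crops included, and the job is handed in when it is done.

```bash
mkdir -p pics; ls
```

Run:
```python
from bench import arm, camrig, job, status
import cv2,numpy as np
for n in("scene","side","wrist"):
    c=camrig.get_calibration(n);R=cv2.Rodrigues(np.array(c["rvec"],float))[0]
    print(n,np.round(c["K"],1).tolist(),np.round(-R.T@np.array(c["tvec"]).ravel(),0),np.round(R[2],2))
    cv2.imwrite(f"pics/{n}0.png",camrig.get_image(n))
s=status.read_state();print(s["clock"],s["position"],s["ee_rot"])
```

```text
bench.py
pics
scene [[496.7, 0.0, 322.5], [0.0, 496.7, 236.2], [0.0, 0.0, 1.0]] [1081.  585.  900.] [-0.47 -0.5  -0.73]
side [[603.7, 0.0, 303.1], [0.0, 603.7, 239.6], [0.0, 0.0, 1.0]] [ 449.  962. 1259.] [ 0.06 -0.61 -0.79]
wrist [[415.4, 0.0, 321.3], [0.0, 415.4, 235.2], [0.0, 0.0, 1.0]] [295. 557. 373.] [-0.31  0.11 -0.95]
0.15 [217.5700292  585.49462447 247.48654728] [ 9.84205932e-01 -1.77025468e-01 -7.69383103e-05  8.12899922e-04]
```

View pics/scene0.png

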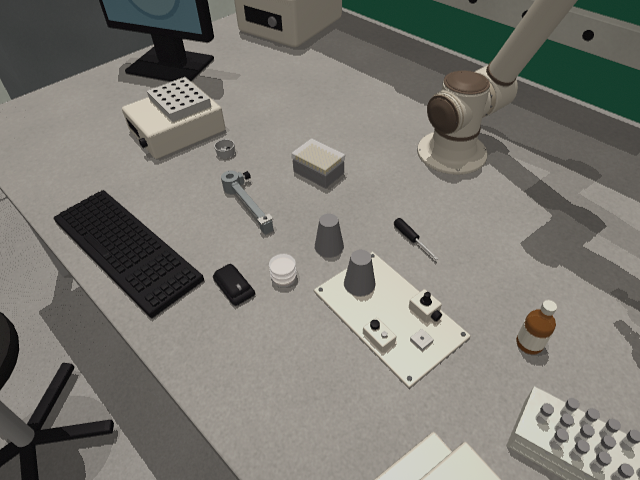

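View pics/side0.png

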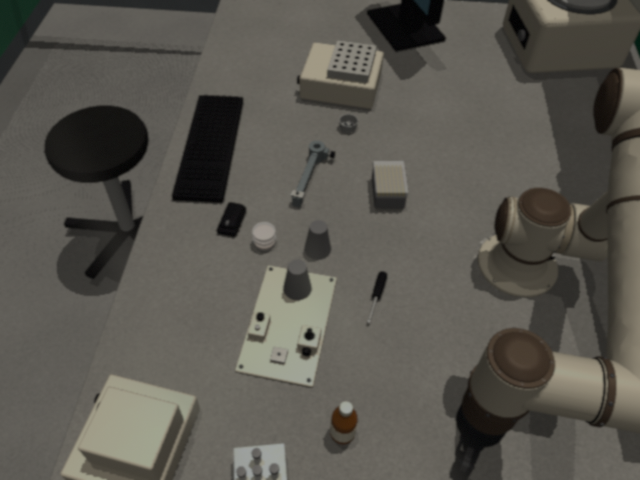

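The scene view shows the fitted cover's top near (360,257), the spare's at (328,220), and the arm's boss at (231,178) with its foot at (266,224). In the side view they are at (297,266), (318,229), (318,148) and (297,197). I'll enlarge these and get rough positions.

Create h.py:
```python
import cv2,numpy as np
from bench import arm, camrig, job, status
from scipy.spatial.transform import Rotation as Ro
def cam(n):
    c=camrig.get_calibration(n);return np.array(c["K"],float),cv2.Rodrigues(np.array(c["rvec"],float))[0],np.array(c["tvec"],float).ravel()
def ray(c,p):
    K,R,t=c;d=R.T@np.linalg.solve(K,[p[0],p[1],1.]);return -R.T@t,d/np.linalg.norm(d)
def onz(c,p,z):
    o,d=ray(c,p);return o+d*(z-o[2])/d[2]
def tri(c1,p1,c2,p2):
    A=np.zeros((3,3));b=np.zeros(3);rs=[ray(c1,p1),ray(c2,p2)]
    for o,d in rs:
        M=np.eye(3)-np.outer(d,d);A+=M;b+=M@o
    x=np.linalg.solve(A,b);return x,[np.linalg.norm(np.cross(x-o,d)) for o,d in rs][0]
def proj(c,X):
    K,R,t=c;q=K@(R@np.array(X,float)+t);return q[:2]/q[2]
def totool(delta,s=None):
    s=s or status.read_state();return Ro.from_quat(s["ee_rot"]).inv().apply(delta)
```

Run:
```python
from h import *
a,b=cam("scene"),cam("side")
for n,p,q in[("cover",(360.5,257),(297,266)),("spare",(328,220),(318,229)),("boss",(231,177),(317.5,148)),("foot",(266,221),(298,196)),("pad",(422,337),(279,353)),("screwdr",(405,230),(380,283))]:
    x,e=tri(a,p,b,q);print(n,x.round(1),round(e,1))
A=cv2.imread("pics/scene0.png");B=cv2.imread("pics/side0.png")
r=lambda I,x,y:cv2.resize(I[y:y+75,x:x+100],(400,300),interpolation=cv2.INTER_CUBIC)
cv2.imwrite("pics/z1.png",np.clip(np.vstack([np.hstack([r(A,295,210),r(B,260,215)]),np.hstack([r(A,200,163),r(B,268,135)])])*1.5,0,255))
```

```text
cover [549.9 138.2  97.5] 1.3
spare [511.4   4.   82.8] 2.3
boss [ 543.6 -336.6   34.5] 0.2
foot [ 580.1 -149.1   25.4] 0.9
pad [569.9 329.2  20.8] 1.3
screwdr [346.4 105.1   6.9] 3.0[ WARN:0@0.434] global loadsave.cpp:1063 imwrite_ Unsupported depth image for selected encoder is fallbacked to CV_8U.
```

View pics/z1.png

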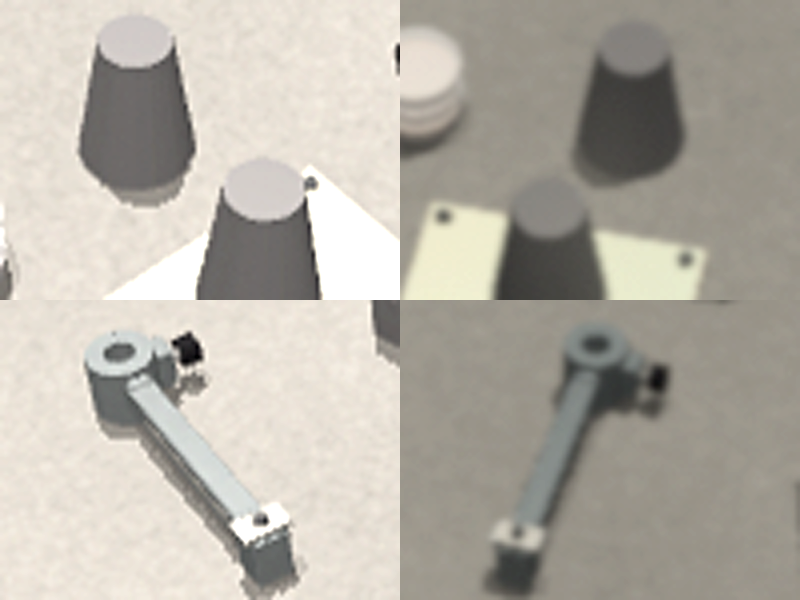

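The close-ups give sharper centres. The spare's top is at scene (328.6,220.1) / side (318.1,227), and the fitted cover's top at (360.6,256.9) / (296.7,266.9). The bore is at (229.6,175.6) / (316.7,145.5) and the foot hole at (265.1,217.4) / (297.1,192.6).

Run:
```python
from h import *
a,b=cam("scene"),cam("side")
P={}
for n,p,q in[("cover",(360.6,256.9),(296.7,266.9)),("spare",(328.6,220.1),(318.1,227)),("bore",(229.6,175.6),(316.7,145.5)),("foot",(265.1,217.4),(297.1,192.6))]:
    x,e=tri(a,p,b,q);P[n]=x;print(n,x.round(1),round(e,1))
print(np.linalg.norm(P["bore"]-P["foot"]))
s=status.read_state();print(totool(np.r_[P["cover"][:2],250]-s["position"]).round(1))
d=P["foot"]-P["bore"];print("bar yaw",np.arctan2(d[1],d[0]));R=Ro.from_quat(s["ee_rot"]).as_matrix();print(R.round(3))
```

```text
cover [550.2 139.4  97.5] 0.2
spare [511.7   4.4  86.6] 0.6
bore [ 546.3 -338.5   41.1] 0.8
foot [ 582.3 -147.5   40.7] 0.9
194.35431365378707
[467.2 302.2  -2. ]
bar yaw 1.3846733108324578
[[ 0.937 -0.348 -0.   ]
 [-0.348 -0.937 -0.002]
 [ 0.     0.002 -1.   ]]
```

Units first: shifts go in shares of 500 mm and turns go in shares of 180 degrees. So 400 mm / 500 = 0.8, 360 mm / 500 = 0.72, 1.4 rad / 3.1416 = 0.4456.

>>> {"method": "jog_arm", "body": {"offsets": {"increments":[[0.08, 0.052, 0, 0, 0, 0.0446], [0.16, 0.104, 0, 0, 0, 0.0891], [0.24, 0.156, 0, 0, 0, 0.1337], [0.32, 0.208, 0, 0, 0, 0.1783], [0.4, 0.26, 0, 0, 0, 0.2228], [0.48, 0.312, 0, 0, 0, 0.2674], [0.56, 0.364, 0, 0, 0, 0.3119], [0.64, 0.416, 0, 0, 0, 0.3565], [0.72, 0.468, 0, 0, 0, 0.4011], [0.8, 0.52, 0, 0, 0, 0.4456]]}}}

```text
clock: 1.15
position: [502.7, 201.0, 248.3]
ee_rot: [-0.637, 0.771, 0.0, -0.0]
contact_force: [0.4, 1.7, -0.3]
gripper_width: 85.3
grasp_force: 0.0
```

```bash
python3 -c "
from h import *
s=status.read_state();print(totool(np.r_[550.2,139.4,250]-s['position']).round(1))"
```

```text
[ 51.5 -58.3  -1.7]
```

To row units: -58.3 mm / 500 = -0.1166, 51.5 mm / 500 = 0.103.

>>> {"method": "jog_arm", "body": {"offsets": {"increments":[[0.052, -0.058, 0, 0, 0, 0], [0.103, -0.1166, 0, 0, 0, 0], [0.103, -0.1166, 0, 0, 0, 0], [0.103, -0.1166, 0, 0, 0, 0]]}}}

```text
clock: 1.55
position: [549.9, 140.6, 247.7]
ee_rot: [-0.638, 0.77, 0.0, -0.001]
contact_force: [-0.4, 0.4, -0.0]
gripper_width: 85.3
grasp_force: 0.0
```

Run:
```python
from h import *
s=status.read_state();c=cam("wrist");I=camrig.get_image("wrist");cv2.imwrite("pics/w1.png",I)
np.savez("w1.npz",K=c[0],R=c[1],t=c[2])
print(s["position"],proj(c,[550.2,139.4,100]),proj(c,[511.7,4.4,90]))
```

```text
[549.93370374 140.61523921 247.67906173] [318.69189291 219.54966454] [339.55665122  -8.57210265]
```

View pics/w1.png

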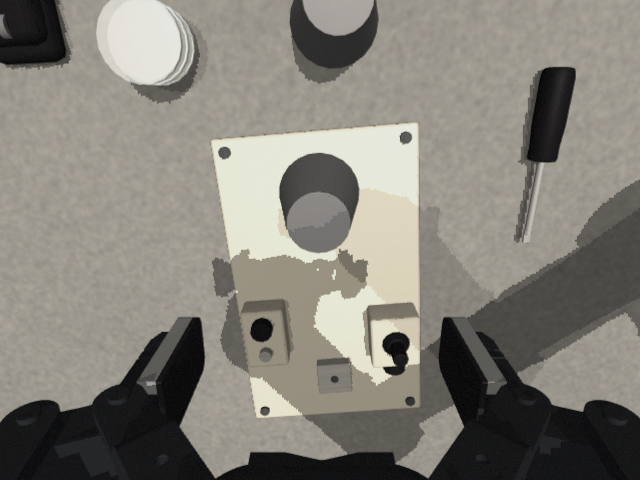

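The cover's top is at wrist (319,222), as predicted. The pad hole is at (334,378) and the plate screws are at (224,153), (406,138), (265,411) and (410,401).

Run:
```python
from h import *
w=cam("wrist");a=cam("scene");b=cam("side")
g=cv2.imread("pics/w1.png")
v=g[:,:,1].astype(int)
m=((v>95)&(v<140)&(np.ptp(g.astype(int),axis=2)<14)).astype(np.uint8);k=np.zeros_like(m);k[185:256,280:360]=m[185:256,280:360]
k=cv2.morphologyEx(k,cv2.MORPH_OPEN,np.ones((5,5)));C=max(cv2.findContours(k,0,2)[0],key=cv2.contourArea);print(cv2.boundingRect(C),cv2.minEnclosingCircle(C),v[222,319],v[180,319])
p=(319,222)
print("w-scene",tri(w,p,a,(360.6,256.9)),"w-side",tri(w,p,b,(296.7,266.9)),"w@102",onz(w,p,102))
pd=onz(w,(334.5,378),22);print("pad",pd,tri(w,(334.5,378),a,(422,337)),tri(w,(334.5,378),b,(279,353)))
S=[onz(w,q,10) for q in[(224,153),(406,138),(265,411),(410,401)]];print(np.round(S,1),np.mean(S,axis=0))
c=np.mean(S,axis=0);d=(S[2]+S[3]-S[0]-S[1]);d/=np.linalg.norm(d);print("yaw",np.arctan2(d[1],d[0]),"post",c-95*d,"pad",c+95*d)
```

```text
(287, 194, 63, 58) ((318.0, 221.90625), 31.593355178833008) 130 79
w-scene (array([550.81893866, 141.40602319,  99.62791612]), np.float64(1.055864328077537)) w-side (array([549.90425463, 141.71038481, 101.00505341]), np.float64(0.04166250531452782)) w@102 [549.88508153 141.41327048 102.        ]
pad [570.06575104 330.64743366  22.        ] (array([570.49687293, 330.86720007,  21.26048417]), np.float64(0.4625519389953926)) (array([569.60399683, 329.26972065,  23.76190192]), np.float64(0.2757600151346931))
[[624.7  92.5  10. ]
 [468.3 108.9  10. ]
 [652.5 368.1  10. ]
 [497.  383.9  10. ]] [560.6573992  238.35506685  10.        ]
yaw 1.4685029862911705 post [550.95647083 143.85167014  10.        ] pad [570.35832757 332.85846355  10.        ]
```

To row units: 170 mm / 500 = 0.34, 163 mm / 500 = 0.326.

>>> {"method": "jog_arm", "body": {"offsets": {"increments":[[0, 0, 0.09, 0, 0, 0], [0, 0, 0.18, 0, 0, 0], [0, 0, 0.25, 0, 0, 0], [-0.0014, 0, 0.3, 0, 0, 0], [-0.0014, 0, 0.326, 0, 0, 0], [-0.0014, 0, 0.34, 0, 0, 0], [-0.0014, 0, 0.34, 0, 0, 0]]}}}

```text
clock: 2.3
position: [549.9, 142.8, 78.3]
ee_rot: [-0.639, 0.769, -0.0, -0.0]
contact_force: [-0.1, -0.2, 0.2]
gripper_width: 85.3
grasp_force: 0.0
```

>>> {"method": "jog_arm", "body": {"offsets": {"increments":[[0, 0, 0, 0, 0, 0], [0, 0, 0, 0, 0, 0], [0, 0, 0, 0, 0, 0], [0, 0, 0, 0, 0, 0], [0, 0, 0, 0, 0, 0], [0, 0, 0, 0, 0, 0]]}, "finger_gap": 20}}

```text
clock: 2.9
position: [551.1, 142.6, 80.6]
ee_rot: [-0.639, 0.769, -0.001, 0.002]
contact_force: [-2.0, 0.5, 7.0]
gripper_width: 50.7
grasp_force: 60.8
```

To row units: -120 mm / 500 = -0.24, -105 mm / 500 = -0.21.

>>> {"method": "jog_arm", "body": {"offsets": {"increments":[[0, 0, -0.016, 0, 0, 0], [0, 0, -0.05, 0, 0, 0], [0, 0, -0.1, 0, 0, 0], [0, 0, -0.16, 0, 0, 0], [0, 0, -0.21, 0, 0, 0], [0, 0, -0.24, 0, 0, 0], [0, 0, -0.24, 0, 0, 0]]}}}

```text
clock: 3.6
position: [551.3, 142.6, 201.6]
ee_rot: [-0.639, 0.769, -0.001, 0.003]
contact_force: [-0.4, 0.1, -1.1]
gripper_width: 50.5
grasp_force: 61.7
```

Run:
```python
from h import *
a,b=cam("scene"),cam("side")
s=status.read_state();print(s["position"])
A=camrig.get_image("scene");B=camrig.get_image("side");W=camrig.get_image("wrist");cv2.imwrite("pics/s2.png",A);cv2.imwrite("pics/d2.png",B);cv2.imwrite("pics/w2.png",W)
p=proj(cam("wrist"),[511.7,4.4,92]);print(p)
r=lambda I,x,y:cv2.resize(I[y:y+75,x:x+100],(400,300),interpolation=cv2.INTER_CUBIC)
post=[550.5,142,70]
o1=proj(a,post).astype(int)-[50,37];o2=proj(b,post).astype(int)-[50,37];print(o1,o2)
cv2.imwrite("pics/z2.png",np.clip(1.4*np.vstack([np.hstack([r(A,*o1),r(B,*o2)]),np.hstack([cv2.resize(W,(400,300)),r(B,285,200)])]),0,255).astype(np.uint8))
```

```text
[551.29051927 142.61415816 201.61655092]
[342.78638107 -36.26753258]
[310 228] [246 237]
```

View pics/z2.png

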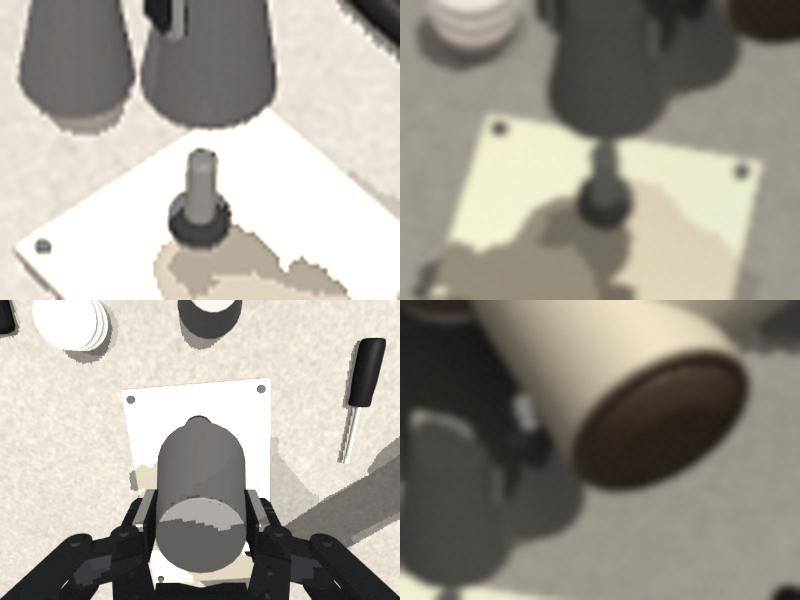

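The pillar stands free and the cover is held upright, with the pillar tip at scene (360.6,266.9). I'll move halfway and take a wrist view of the spare's top.

To row units: 65 mm / 500 = 0.13, 45 mm / 500 = 0.09.

>>> {"method": "jog_arm", "body": {"offsets": {"increments":[[0.04, 0.004, 0, 0, 0, 0], [0.09, 0.008, 0, 0, 0, 0], [0.13, 0.012, 0, 0, 0, 0], [0.13, 0.012, 0, 0, 0, 0], [0.13, 0.012, 0, 0, 0, 0]]}}}

```text
clock: 4.25
position: [532.0, 78.5, 198.1]
ee_rot: [-0.638, 0.77, 0.0, -0.0]
contact_force: [-0.0, 0.0, -0.0]
gripper_width: 51.0
grasp_force: 61.7
```

Run:
```python
from h import *
s=status.read_state();w=cam("wrist");W=camrig.get_image("wrist");cv2.imwrite("pics/w3.png",W)
np.savez("w3.npz",K=w[0],R=w[1],t=w[2])
print(s["position"],proj(w,[511.5,6.4,92]))
print("held top",onz(w,(323,376),s["position"][2]+21.4)-s["position"])
print("post",tri(cam("scene"),(360.6,266.9),cam("side"),(297,273.3)))
```

```text
[532.00053615  78.52347494 198.09413902] [331.87958947 109.90490987]
held top [-2.16282098 -2.66128646 21.4       ]
post (array([550.26253625, 139.56232808,  67.48475441]), np.float64(2.446298780392548))
```

View pics/w3.png

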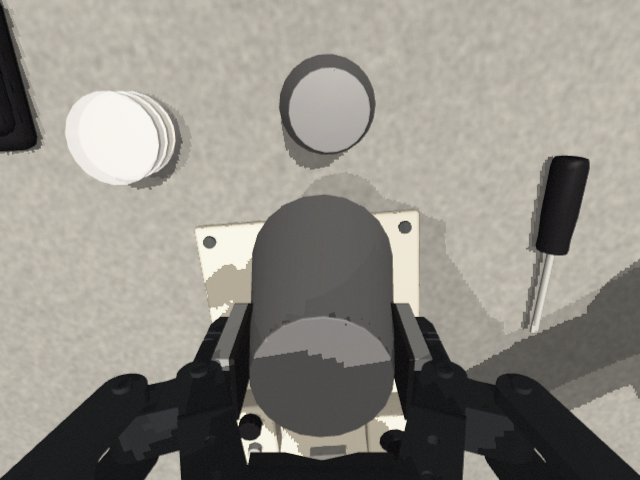

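The spare's top disc is centred near (330,110). The held cover's top disc is near (321.5,377), and its rim arc peaks at (322,195).

Run:
```python
from h import *
z=np.load("w3.npz");w=(z["K"],z["R"],z["t"]);I=cv2.imread("pics/w3.png");v=I[:,:,1]
ff=I.copy();m=np.zeros((482,642),np.uint8);cv2.floodFill(ff,m,(330,115),0,(3,3,3),(3,3,3),4|(255<<8)|cv2.FLOODFILL_MASK_ONLY)
C=max(cv2.findContours(m[1:-1,1:-1],0,1)[0],key=cv2.contourArea);e=cv2.fitEllipse(cv2.convexHull(C));print(e)
p=e[0];s=status.read_state()["position"]
sp=onz(w,p,92);print("spare",sp,"r",np.linalg.norm(onz(w,(p[0]+e[1][0]/2,p[1]),92)-sp))
a,b=cam("scene"),cam("side");print(tri(w,p,b,(318.1,227)),tri(w,p,a,(328.6,220.1)))
zt=s[2]+21.4
h=onz(w,(321.5,377),zt);print("held top",h,"diam",onz(w,(393,377),zt)-onz(w,(250,377),zt))
# rim: extreme row pixel -> near edge direction tool x, radius 36
R=Ro.from_quat(status.read_state()["ee_rot"]).as_matrix()
r=onz(w,(322,195),zt-92)-36*R[:,0];print("rim c",r)
d=sp[:2]-h[:2];print("delta by top",d,totool([*d,0]),"by rim",totool([*(sp-r)[:2],0]))
```

```text
((328.9434509277344, 109.5760726928711), (78.65370178222656, 82.0342025756836), 7.0976243019104)
spare [513.01071643   5.94466982  92.        ] r 20.99542265568266
(array([512.2473823 ,   5.98687555,  89.47093266]), np.float64(0.7375719854229508)) (array([512.98140467,   6.08500452,  88.01204263]), np.float64(0.019724028815466723))
held top [530.33067672  76.05364608 219.59594687] diam [-42.06573345   7.92476987   0.        ]
rim c [530.40531237  78.17825727 127.59483129]
delta by top [-17.31996028 -70.10897626] [7.21009756e+01 4.08642839e+00 2.09678434e-03] by rim [7.42028780e+01 3.76776033e+00 2.17264169e-03]
```

To row units: 83 mm / 500 = 0.166, 75 mm / 500 = 0.15.

>>> {"method": "jog_arm", "body": {"offsets": {"increments":[[0.06, 0.004, 0, 0, 0, 0], [0.12, 0.007, 0, 0, 0, 0], [0.146, 0.0086, 0, 0, 0, 0], [0.146, 0.0086, 0, 0, 0, 0], [0.146, 0.0086, 0.03, 0, 0, 0], [0.146, 0.0086, 0.08, 0, 0, 0], [0.146, 0.0086, 0.12, 0, 0, 0], [0.146, 0.0086, 0.15, 0, 0, 0], [0.146, 0.0086, 0.166, 0, 0, 0], [0.146, 0.0086, 0.166, 0, 0, 0]]}}}

```text
clock: 5.3
position: [514.4, 9.0, 114.3]
ee_rot: [-0.639, 0.769, 0.0, -0.001]
contact_force: [-0.5, -0.4, -1.2]
gripper_width: 50.5
grasp_force: 61.7
```

To row units: 13 mm / 500 = 0.026, 9 mm / 500 = 0.018.

>>> {"method": "jog_arm", "body": {"offsets": {"increments":[[0.002, 0, 0.01, 0, 0, 0], [0.002, 0, 0.018, 0, 0, 0], [0.002, 0, 0.026, 0, 0, 0], [0.002, 0, 0.026, 0, 0, 0], [0.002, 0, 0.026, 0, 0, 0]]}}}

```text
clock: 5.8
position: [514.4, 7.4, 102.4]
ee_rot: [-0.639, 0.769, -0.0, 0.0]
contact_force: [-0.0, -0.2, -0.5]
gripper_width: 50.8
grasp_force: 61.7
```

To row units: 4 mm / 500 = 0.008, 2 mm / 500 = 0.004.

>>> {"method": "jog_arm", "body": {"offsets": {"increments":[[0, 0, 0.004, 0, 0, 0], [0, 0, 0.008, 0, 0, 0], [0, 0, 0.008, 0, 0, 0], [0, 0, 0.008, 0, 0, 0]]}}}

```text
clock: 6.2
position: [514.5, 7.4, 98.7]
ee_rot: [-0.639, 0.769, -0.0, 0.0]
contact_force: [-1.2, -0.4, 4.1]
gripper_width: 50.9
grasp_force: 62.2
```

To row units: -140 mm / 500 = -0.28, -110 mm / 500 = -0.22.

>>> {"method": "jog_arm", "body": {"offsets": {"increments":[[0, 0, 0, 0, 0, 0], [0, 0, 0, 0, 0, 0], [0, 0, 0, 0, 0, 0], [0, 0, 0, 0, 0, 0], [0, 0, -0.016, 0, 0, 0], [0, 0, -0.06, 0, 0, 0], [0, 0, -0.14, 0, 0, 0], [0, 0, -0.22, 0, 0, 0], [0, 0, -0.28, 0, 0, 0], [0, 0, -0.28, 0, 0, 0]]}, "finger_gap": 85}}

```text
clock: 7.2
position: [516.9, 7.8, 244.1]
ee_rot: [-0.639, 0.769, -0.003, 0.005]
contact_force: [-0.7, 0.8, -0.5]
gripper_width: 84.9
grasp_force: 0.0
```

Run:
```python
from h import *
s=status.read_state();w=cam("wrist");W=camrig.get_image("wrist");cv2.imwrite("pics/w4.png",W)
ff=W.copy();m=np.zeros((482,642),np.uint8);q=proj(w,[512.5,6.2,120]);print(q)
x,y=q.astype(int)
cv2.floodFill(ff,m,(x,y),0,(3,3,3),(3,3,3),4|(255<<8)|cv2.FLOODFILL_MASK_ONLY)
C=max(cv2.findContours(m[1:-1,1:-1],0,1)[0],key=cv2.contourArea);e=cv2.fitEllipse(cv2.convexHull(C));print(e,onz(w,e[0],120),44/e[1][0])
p=(545.7,-336.5);print(totool(np.array([555.5,-287.4,s["position"][2]])-s["position"]).round(1))
a,b=cam("scene"),cam("side");A=camrig.get_image("scene");B=camrig.get_image("side");
r=lambda I,x,y:cv2.resize(I[y:y+75,x:x+100],(400,300),interpolation=cv2.INTER_CUBIC)
cv2.imwrite("pics/z4.png",np.clip(1.4*np.vstack([np.hstack([r(A,280,185),r(B,270,195)]),np.hstack([cv2.resize(W,(400,300)),r(A,310,228)])]),0,255).astype(np.uint8))
```

```text
[327.99884391 227.55509264]
((323.0789794921875, 213.437744140625), (34.192256927490234, 64.15401458740234), 72.39217376708984) [513.87324452  -3.46011157 120.        ] 1.2868410556608925
[283.1 -92.2  -0.3]
```

View pics/z4.png

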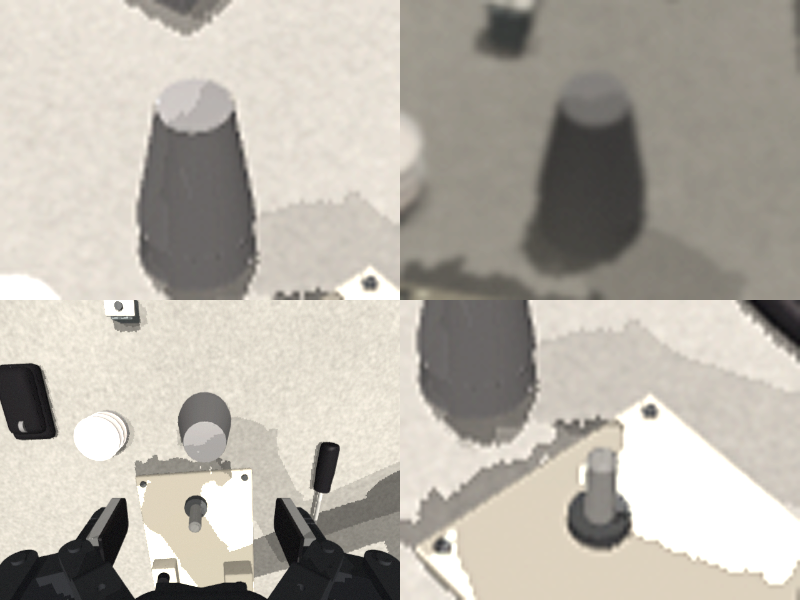

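The covers are nested fully (top near 120 mm, axes aligned) and the pillar is bare. In the wrist view the pillar tip is near (313,361). Next I'll go above the carrier arm.

To row units: 283 mm / 500 = 0.566, 262 mm / 500 = 0.524.

>>> {"method": "jog_arm", "body": {"offsets": {"increments":[[0.09, -0.03, 0, 0, 0, 0], [0.18, -0.06, 0, 0, 0, 0], [0.27, -0.09, 0, 0, 0, 0], [0.36, -0.12, 0, 0, 0, 0], [0.45, -0.148, 0, 0, 0, 0], [0.524, -0.172, 0, 0, 0, 0], [0.566, -0.184, 0, 0, 0, 0], [0.566, -0.184, 0, 0, 0, 0], [0.566, -0.184, 0, 0, 0, 0]]}}}

```text
clock: 8.25
position: [551.9, -287.7, 236.4]
ee_rot: [-0.638, 0.77, 0.002, -0.001]
contact_force: [-0.2, 1.0, -0.3]
gripper_width: 85.0
grasp_force: 0.0
```

Run:
```python
from h import *
s=status.read_state();w=cam("wrist");W=camrig.get_image("wrist");cv2.imwrite("pics/w5.png",W);np.savez("w5.npz",K=w[0],R=w[1],t=w[2],p=s["position"])
cv2.imwrite("pics/w5v.png",cv2.resize(W[60:460,140:540],(600,600),interpolation=cv2.INTER_CUBIC))
for X in([546,-336.5,46],[581.5,-149,37],[555.5,-287.4,37]):print(proj(w,X))
```

```text
[314.5122535  141.29522783]
[315.47547494 352.75526285]
[314.64715    203.36407477]
```

View pics/w5v.png

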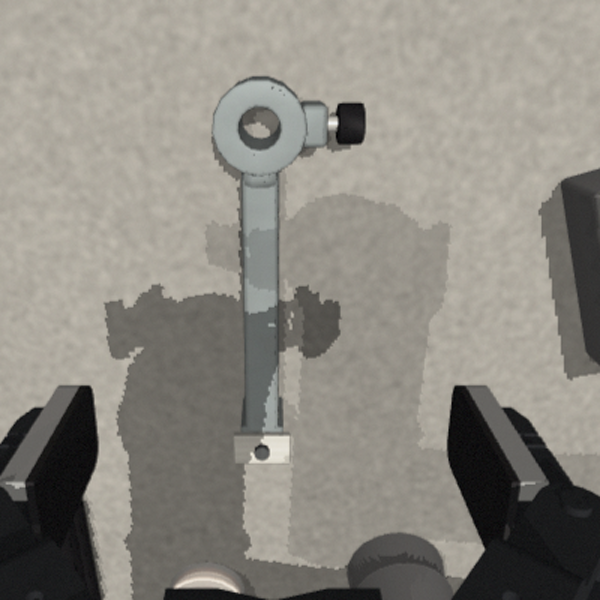

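The bore's top is at wrist (313.3,142.7), the foot hole at (314.7,361.3), and the bar lies vertically at about column 313.5.

Run:
```python
from h import *
z=np.load("w5.npz");w=(z["K"],z["R"],z["t"]);a,b=cam("scene"),cam("side")
pb,pf=(313.3,142.7),(314.7,361.3)
for n,p,sa,sb in(("bore",pb,(229.6,175.6),(316.7,145.5)),("foot",pf,(265.1,217.4),(297.1,192.6))):
    print(n,tri(w,p,a,sa),tri(w,p,b,sb),onz(w,p,46 if n=="bore" else 40))
B=onz(w,pb,46)
for zz in(37,40,46):
    F=onz(w,pf,zz);d=(F-B)[:2];print(zz,F,np.hypot(*d),np.arctan2(d[1],d[0]))
F=onz(w,pf,38);d=(F-B)[:2];d/=np.hypot(*d);G=B[:2]+50*d;print("balance",G)
m1,m2=onz(w,(140+261/1.5,60+300/1.5),37),onz(w,(140+260.5/1.5,60+200/1.5),37);print("bar mids",m1,m2)
s=status.read_state();R=Ro.from_quat(s["ee_rot"]).as_matrix();print("TCP",s["position"],"tooly ang",np.arctan2(R[1,1],R[0,1]))
print(totool(np.r_[G,24.]-s["position"]))
w4=None
```

```text
bore (array([ 547.43576105, -335.4446483 ,   42.77084173]), np.float64(0.2707553909099392)) (array([ 546.59014965, -335.55929022,   44.87104576]), np.float64(0.5347429320309587)) [ 547.08471856 -335.65748606   46.        ]
foot (array([ 583.4632513 , -144.39961953,   42.79986919]), np.float64(0.4291841236272361)) (array([ 582.36095127, -145.3427948 ,   44.41229954]), np.float64(0.48518691604605785)) [ 583.50458659 -142.19361506   40.        ]
37 [ 583.94881845 -140.07495601   37.        ] 199.0263498195979 1.3844983489979439
40 [ 583.50458659 -142.19361506   40.        ] 196.86207397674175 1.3847224777760843
46 [ 582.61612288 -146.43093316   46.        ] 192.533552958838 1.3851858519063613
balance [ 556.34218478 -286.52196613]
bar mids [ 565.38344688 -239.18115602   37.        ] [ 554.70205754 -295.64845735   37.        ]
TCP [ 552.12131498 -287.11392476  236.93890495] tooly ang 2.956551903012736
[ -1.2541732   -4.6267805  212.92760119]
```

To row units: 212 mm / 500 = 0.424, 204 mm / 500 = 0.408.

>>> {"method": "jog_arm", "body": {"offsets": {"increments":[[-0.0026, -0.0092, 0.08, 0, 0, 0], [-0.0026, -0.0092, 0.17, 0, 0, 0], [-0.0026, -0.0092, 0.26, 0, 0, 0], [-0.0026, -0.0092, 0.33, 0, 0, 0], [-0.0026, -0.0092, 0.38, 0, 0, 0], [-0.0026, -0.0092, 0.408, 0, 0, 0], [-0.0026, -0.0092, 0.424, 0, 0, 0], [-0.0026, -0.0092, 0.424, 0, 0, 0], [-0.0026, -0.0092, 0.424, 0, 0, 0], [-0.0026, -0.0092, 0.424, 0, 0, 0]]}}}

```text
clock: 9.3
position: [558.5, -287.5, 27.9]
ee_rot: [-0.639, 0.769, -0.001, 0.001]
contact_force: [-1.4, -0.1, -0.4]
gripper_width: 84.8
grasp_force: 0.0
```

```bash
python3 -c "
from h import *
s=status.read_state();print(s['position'],totool(np.r_[556.3,-286.5,24]-s['position']))"
```

```text
[ 558.47042001 -287.45290953   27.9416543 ] [-0.53918359  2.32046998  3.93447561]
```

To row units: 3 mm / 500 = 0.006, 1.5 mm / 500 = 0.003.

>>> {"method": "jog_arm", "body": {"offsets": {"increments":[[-0.001, 0.003, 0.006, 0, 0, 0], [-0.001, 0.003, 0.006, 0, 0, 0], [-0.001, 0.003, 0.006, 0, 0, 0]]}}}

```text
clock: 9.6
position: [556.0, -286.6, 23.5]
ee_rot: [-0.639, 0.769, -0.0, 0.0]
contact_force: [1.6, 0.3, 0.4]
gripper_width: 84.8
grasp_force: 0.0
```

>>> {"method": "jog_arm", "body": {"offsets": {"increments":[[0, 0, 0, 0, 0, 0], [0, 0, 0, 0, 0, 0], [0, 0, 0, 0, 0, 0], [0, 0, 0, 0, 0, 0], [0, 0, 0, 0, 0, 0], [0, 0, 0, 0, 0, 0], [0, 0, 0, 0, 0, 0], [0, 0, 0, 0, 0, 0]]}, "finger_gap": 5}}

```text
clock: 10.4
position: [557.0, -286.7, 23.7]
ee_rot: [-0.639, 0.769, -0.001, 0.001]
contact_force: [3.3, -1.2, -0.4]
gripper_width: 19.1
grasp_force: 59.6
```

To row units: -160 mm / 500 = -0.32, -120 mm / 500 = -0.24.

>>> {"method": "jog_arm", "body": {"offsets": {"increments":[[0, 0, -0.01, 0, 0, 0], [0, 0, -0.03, 0, 0, 0], [0, 0, -0.07, 0, 0, 0], [0, 0, -0.12, 0, 0, 0], [0, 0, -0.18, 0, 0, 0], [0, 0, -0.24, 0, 0, 0], [0, 0, -0.29, 0, 0, 0], [0, 0, -0.32, 0, 0, 0], [0, 0, -0.32, 0, 0, 0], [0, 0, -0.32, 0, 0, 0]]}}}

```text
clock: 11.4
position: [554.7, -285.9, 182.2]
ee_rot: [-0.638, 0.77, 0.001, -0.0]
contact_force: [-0.5, 0.7, -5.9]
gripper_width: 19.2
grasp_force: 59.2
```

Run:
```python
from h import *
s=status.read_state();print(s["wrist_torque"],s["contact_force"])
w=cam("wrist");W=camrig.get_image("wrist");cv2.imwrite("pics/w6.png",W)
cv2.imwrite("pics/w6v.png",cv2.resize(W[0:480,140:540],(500,600)))
```

```text
[-0.01753816  0.07770446 -0.01444752] [-0.4870534   0.67183041 -5.8751371 ]
```

View pics/w6v.png

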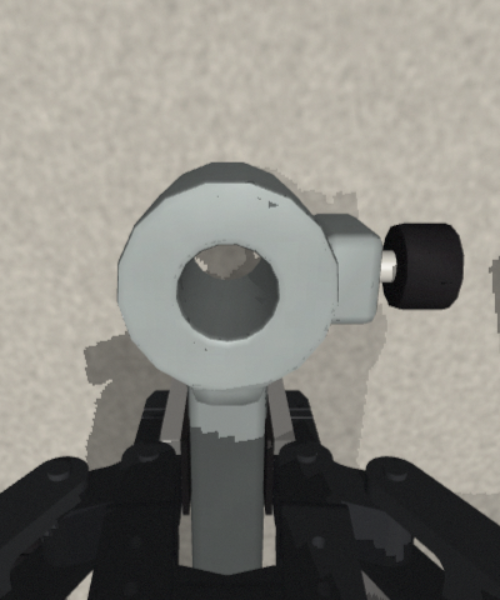

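The arm hangs level in the grip, with its bore centre at wrist (322.4,232.8). Next I'll work out the transfer.

Run:
```python
from h import *
s=status.read_state();w=cam("wrist");R=Ro.from_quat(s["ee_rot"]).as_matrix()
b=onz(w,(322.4,232.8),s["position"][2]+22);o=R.T@(b-s["position"]);print("bore offset tool",o)
a,c=cam("scene"),cam("side");print(proj(a,b),proj(c,b))
yaw=1.4667;dz=yaw-1.385
R2=Ro.from_rotvec([0,0,dz]).as_matrix()@R
T=np.array([550.5,142,0])-(R2@o);T[2]=182;print("TCP target",T,totool(T-s["position"]),R.T@[0,0,dz])
```

```text
bore offset tool [ 48.45191879   1.40337323 -22.05375916]
[221.05793261 124.70913704] [318.43249207 102.71438931]
TCP target [556.83829954 190.08068368 182.        ] [-4.68203810e+02  8.55994994e+01  4.16221929e-01] [-0.00010005  0.00033653 -0.08169925]
```

To row units: -320 mm / 500 = -0.64, -290 mm / 500 = -0.58.

>>> {"method": "jog_arm", "body": {"offsets": {"increments":[[-0.02, 0.004, 0, 0, 0, 0], [-0.06, 0.01, 0, 0, 0, 0], [-0.12, 0.022, 0, 0, 0, 0], [-0.19, 0.034, 0, 0, 0, 0], [-0.27, 0.05, 0, 0, 0, 0], [-0.35, 0.064, 0, 0, 0, 0], [-0.43, 0.078, 0, 0, 0, 0], [-0.51, 0.094, 0, 0, 0, 0], [-0.58, 0.106, 0, 0, 0, 0], [-0.64, 0.116, 0, 0, 0, 0]]}}}

```text
clock: 12.45
position: [556.7, 41.1, 182.3]
ee_rot: [-0.639, 0.769, 0.001, -0.001]
contact_force: [0.1, -0.6, -5.5]
gripper_width: 19.0
grasp_force: 59.1
```

>>> {"method": "jog_arm", "body": {"offsets": {"increments":[[-0.06, 0.01, 0, 0, 0, -0.0032], [-0.12, 0.022, 0, 0, 0, -0.008], [-0.18, 0.034, 0, 0, 0, -0.0127], [-0.23, 0.042, 0, 0, 0, -0.0191], [-0.266, 0.048, 0, 0, 0, -0.0223], [-0.286, 0.052, 0, 0, 0, -0.0255], [-0.296, 0.054, 0, 0, 0, -0.0261], [-0.296, 0.054, 0, 0, 0, -0.0261], [-0.296, 0.054, 0, 0, 0, -0.0261], [-0.296, 0.054, 0, 0, 0, -0.0261]]}}}

```text
clock: 13.45
position: [558.6, 188.2, 183.3]
ee_rot: [-0.669, 0.743, 0.0, -0.0]
contact_force: [-0.2, -0.6, -5.8]
gripper_width: 19.0
grasp_force: 59.1
```

Run:
```python
from h import *
s=status.read_state()
T=np.array([556.8,190.1,124]);print(totool(T-s["position"]))
A=camrig.get_image("scene");B=camrig.get_image("side");W=camrig.get_image("wrist")
for n,I in(("s7",A),("d7",B),("w7",W)):cv2.imwrite(f"pics/{n}.png",I)
r=lambda I,x,y:cv2.resize(I[y:y+100,x:x+133],(400,300),interpolation=cv2.INTER_CUBIC)
cv2.imwrite("pics/z7.png",np.clip(1.4*np.vstack([np.hstack([r(A,325,200),r(B,230,240)]),np.hstack([cv2.resize(W,(400,300)),r(A,215,160)])]),0,255).astype(np.uint8))
```

```text
[-1.76929777  1.95542895 59.32868048]
```

View pics/z7.png

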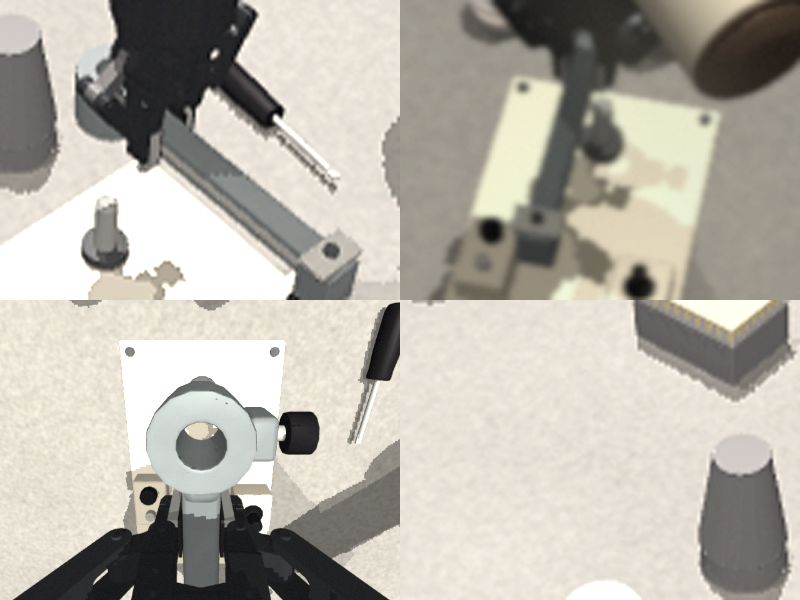

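The carrier arm is over the plate. The foot hole shows in both fixed views, and the post tip is at scene (360.6,266.7) / side (296.7,274.3). I'll lower to the final height now.

To row units: 58 mm / 500 = 0.116, 53 mm / 500 = 0.106.

>>> {"method": "jog_arm", "body": {"offsets": {"increments":[[0, 0, 0.02, 0, 0, 0], [-0.001, 0.001, 0.05, 0, 0, 0], [-0.002, 0.002, 0.084, 0, 0, 0], [-0.002, 0.002, 0.106, 0, 0, 0], [-0.002, 0.002, 0.116, 0, 0, 0], [-0.002, 0.002, 0.116, 0, 0, 0], [-0.002, 0.002, 0.116, 0, 0, 0], [-0.002, 0.002, 0.116, 0, 0, 0]]}}}

```text
clock: 14.4
position: [558.3, 190.6, 126.2]
ee_rot: [-0.67, 0.743, -0.0, 0.001]
contact_force: [0.6, 0.2, -6.3]
gripper_width: 19.1
grasp_force: 59.0
```

Run:
```python
from h import *
a,b=cam("scene"),cam("side")
P=[]
for i in range(5):
    s=status.read_state();w=cam("wrist");W=camrig.get_image("wrist");P.append(s["position"])
A=camrig.get_image("scene");B=camrig.get_image("side");cv2.imwrite("pics/w8.png",W)
np.savez("w8.npz",K=w[0],R=w[1],t=w[2],p=s["position"])
print(np.round(P,1),s["ee_rot"].round(4))
print("post",tri(a,(360.6,266.7),b,(296.7,274.3)))
r=lambda I,x,y:cv2.resize(I[y:y+75,x:x+100],(400,300),interpolation=cv2.INTER_CUBIC)
oa=proj(a,[570,331,130]).astype(int)-[75,50];ob=proj(b,[570,331,130]).astype(int)-[40,50];print(oa,ob)
cv2.imwrite("pics/z8.png",np.clip(1.4*np.vstack([np.hstack([r(A,*oa),r(B,*ob)]),np.hstack([cv2.resize(W,(400,300)),cv2.resize(W[150:300,220:420],(400,300))])]),0,255).astype(np.uint8))
```

```text
[[558.3 190.6 126.2]
 [558.2 190.5 126.2]
 [558.1 190.5 126.1]
 [558.  190.4 126. ]
 [557.9 190.4 125.8]] [-6.698e-01  7.426e-01 -1.000e-04  5.000e-04]
post (array([550.46868781, 140.65456631,  67.24866864]), np.float64(1.0033766227153103))
[354 255] [237 280]
```

View pics/z8.png

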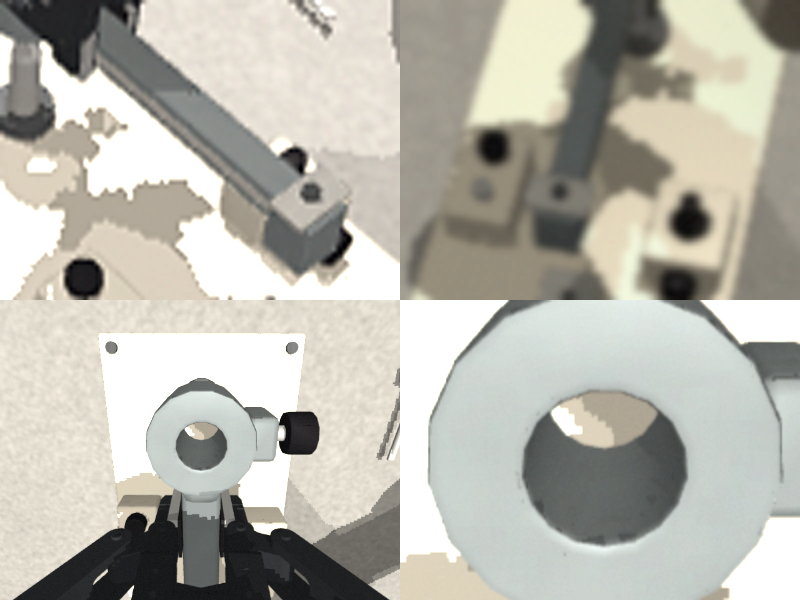

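The foot hole is at scene (431.7,302.5) / side (276.8,327.8), and the bore at wrist (322.5,234).

Run:
```python
from h import *
a,b=cam("scene"),cam("side");z=np.load("w8.npz");w=(z["K"],z["R"],z["t"])
f,e=tri(a,(431.7,302.5),b,(276.8,327.8));print("foot top",f,e,"@z146:",onz(a,(431.7,302.5),146),onz(b,(276.8,327.8),146))
bo=onz(w,(322.5,234),z["p"][2]+22);print("bore",bo,z["p"])
d=(f-bo)[:2];print(np.hypot(*d),np.arctan2(d[1],d[0]))
s=status.read_state();R=Ro.from_quat(s["ee_rot"]).as_matrix();print("bar yaw by tool",np.arctan2(R[1,1],R[0,1])-np.pi/2)
print("pad scene/side",tri(a,(422,337),b,(279,353)))
print("to go",totool(np.r_[550.5,141.8,0]-np.r_[bo[:2],0]))
```

```text
foot top [570.14263431 332.91315467 142.79679553] 0.430511808928096 @z146: [572.54333673 334.41031699 146.        ] [569.70703097 334.24266908 146.        ]
bore [551.57724293 142.73973451 147.8370362 ] [557.90479674 190.36697747 125.8370362 ]
191.0774803298116 1.473481212304234
bar yaw by tool 1.4677727560229044
pad scene/side (array([569.9489853 , 329.19745805,  20.7563936 ]), np.float64(1.3486067705746656))
to go [ 1.04553692e+00  9.74887462e-01 -5.35855095e-04]
```

To row units: 1.2 mm / 500 = 0.0024, 1 mm / 500 = 0.002.

>>> {"method": "jog_arm", "body": {"offsets": {"increments":[[0.0024, 0.0016, 0.002, 0, 0, 0], [0.0024, 0.0016, 0.002, 0, 0, 0], [0.0024, 0.0016, 0.002, 0, 0, 0], [0.0024, 0.0016, 0.002, 0, 0, 0], [0.0024, 0.0016, 0.002, 0, 0, 0], [0.0024, 0.0016, 0.002, 0, 0, 0], [0.0024, 0.0016, 0.002, 0, 0, 0], [0.0024, 0.0016, 0.002, 0, 0, 0]]}}}

```text
clock: 15.55
position: [556.8, 189.2, 124.3]
ee_rot: [-0.67, 0.743, -0.0, 0.0]
contact_force: [-0.1, -0.4, -4.9]
gripper_width: 18.7
grasp_force: 59.0
```

Run:
```python
from h import *
s=status.read_state();w=cam("wrist");camrig.get_image("wrist")
print(s["position"],onz(w,(322.5,234),s["position"][2]+22),s["ee_rot"])
```

```text
[556.81135348 189.15079299 124.31815071] [550.49483964 141.54016511 146.31815071] [-6.69768343e-01  7.42570108e-01 -6.16464004e-07  1.60863345e-05]
```

The bore is at (550.5,141.5) over the pillar at (550.5,141.8), level, with its underside about 100 mm above the bench, so I'm handing in.

```bash
python3 -c "
from bench import arm, camrig, job, status
print(job.job_done())"
```

```text
the job is handed in; nothing more can be done
None
```

The dust cover is nested over its twin, and the gripper is holding the carrier arm level about 30 mm above the pillar tip, its bore within about 1 mm of the pillar's axis by the cameras and its foot above the rest pad; the job was handed in at about 15.6 s.

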